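Mirror the row of service tools on the inner rack

ROBOT

A 7-joint arm with a two-finger parallel gripper is mounted at the origin on a cart in front of the work surface, level with it; the furniture and walls round the work are solid. World frame = base frame: x ahead of the robot, y to its left, z up, the work surface at z = 0. Lengths are in mm, angles in rad, forces in N, time in s.
With the tool pointing down it reaches from about 400 to 875 mm from the base axis. Payload 4.4 kg.
Tool frame: the origin (TCP) lies where the fingers leave the gripper's body, on its centre line; the fingertips stand 73 mm ahead of it and the grasp point (between the pads) lies 54 mm ahead of it; z points along the fingers, y is the line along which they close (so a half turn about z gives the same grasp; the last joint's range is limited). The gripper opens to 85 mm and grips with 20 to 120 N. Pads are 22 mm wide; open, the fingers measure 114 mm over their backs; the gripper's body (76 mm by 85 mm) begins 54 mm behind the grasp point. The pads swing forward as they close: fully open they stand 13 mm farther back than shut.
Start: joints at [1.13, 0.628, 0.038, 1.517, -0.027, 0.996, -0.02], TCP at [237.981, -604.882, 303.913] pointing down, gripper open.
Joint ranges: [-3.06, 3.06], [-0.37, 2.12], [-1.25, 1.32], [0.18, 2.47], [-1.1, 4.24], [0.23, 1.98], [-2.94, 2.94]. Speed limits (rad/s): [2.57, 2.57, 3.14, 3.14, 3.14, 3.14, 3.14].

INTERFACE

Orientations are given as [roll, pitch, yaw] about the fixed x, y, z axes, in that order (R = Rz(yaw) Ry(pitch) Rx(roll)).
In Python, from cell import ctrl gives the robot as it stands.
- The arm moves only by the tool send_rows, never from a script. Its argument "rows" is a list that holds one entry, the list of rows, each a list of 6 numbers: the shift along the tool's x, y, z in cm, then the turn, a rotation vector about the tool's x, y, z in rad. In form: [[[tx, ty, tz, wx, wy, wz], ...]]. A call has 1 to 10 rows; each row is the pose to reach, as a shift and turn from the pose commanded when the call began, along the tool's axes at that moment; what a row does not reach only later rows make up. A row lasts 1/10 s, in which the tool goes at most 50 mm and 8.59 degrees, less where a joint would pass 70% of its speed; a pose out of reach is approached as far as the arm can. A call with a gripper value outside its range is refused whole. "grip" is the closure in counts, from 0 (fully open) to 255 (shut), set as the call begins (left out, the last holds). The fingers move at their own pace and stop on an object; the grip force is fixed at half the most. Time passes only in rows, so rows that repeat a pose let the fingers close. It gives the time, the measured TCP pose, the force, the opening and the grip force at its end, in the units of the state.
- ctrl.read_state(): the state, without advancing time (a new reading comes with each control period).
- ctrl.get_image(name): name is "scene" or "top" or "wrist"; returns a dict with "pixels" (420x560x3 uint8, red, green, blue), "fx", "fy", "cx", "cy" (pixels), "extrinsics" (4x4, takes a point from camera to world coordinates); the wrist camera has in their place "mount" (4x4, takes a point from camera to tool coordinates, whose origin is the TCP and whose axes are the flange's). Camera axes: x right, y up, looking along -z (the intrinsics and any distortion apply to the point x, -y, -z); pixel columns grow to the right and rows downward; lengths in mm; the calibration is good to about 2 mm. A picture is of the moment at which its call begins: read the wrist's pose just before it. There is no depth.
- ctrl.finish_job(): hands the job in; it is judged then, once.
The state is a dict: "clock": time; "qpos": joint angles; "qd": joint speeds; "tau": joint torques, N m; "eef_pos": TCP position; "tool_rot": TCP orientation; "force": force on the tool from outside, world axes, zero at the start; "torque": the same for the moment, N m; "width": finger opening in mm; "gripper_force": force on a finger pad.
Only numpy, scipy, OpenCV 4.12 (cv2) and the standard library are available. Lean on these libraries where they do the work, as an engineer would, in place of code of your own. Each camera call takes 0.05 s, during which the arm holds its last target. There are 200 camera calls.

TASK

A technician will work from the far side of the cell: move the four hand tools from the full rack at the left onto the empty two-rail rack in the middle, with their left-to-right order reversed, so that the leftmost tool ends in the rightmost bay, the second from the left in the second bay from the right, and so on. Lay each tool alone in its bay between the little pins, level and straight across both rails, over the gap (the screwdriver with its handle on both rails), and let go of it.

Things in the scene. Friction and masses are not known exactly. Their poses are not given: they have to be found in the camera images.
- marker: marker pen, white barrel with a blue cap, 134 mm long, 12 mm wide, 14 mm high. Origin in the middle of its length on its underside; y along the pen, z up. Grip it across the middle. Lies on its rest at the start, across both prongs (along old_rack's x).
- spanner: flat double open-ended grey steel spanner, 123 mm long, 12 mm shank (heads 23 mm wide), 4 mm thick. Origin in the middle of its length on its underside; y along it, z up. Grip it across the middle of the shank. Lies on its rest at the start, across both prongs (along old_rack's x).
- tweezers: pale steel tweezers, slim and pointed, lying flat, 122 mm long, 12 mm wide, 9 mm high. Origin in the middle of the length on the underside; y along them, z up. Grip across the middle. Lies on its rest at the start, across both prongs (along old_rack's x).
- screwdriver: screwdriver, 159 mm: red handle (90 long, 16 wide, 20 high), thin blade pointing away from the robot. Origin mid-length, level with the handle's underside; y towards the handle end, z up. Handle from y = -10 to +80 mm; balance and grip point y = +33 mm, midway between the prongs at the start; set it midway between the rails. Lies on its rest at the start, across both prongs (along old_rack's x).
- rest_marker: steel rest, fixed on old_rack, that carries the marker at the start; all four look alike, 44 mm apart, in random order: it marks where that tool lay. Post with two prongs at x = +-28 mm, 6 mm thick, 50 mm free between them down to z = 68 mm; flat tops at z = 100 mm, 32 mm wide between end lugs 10 mm high. Origin under its foot, 10 mm above the worktop; axes as old_rack.
- rest_spanner: steel rest, fixed on old_rack, that carries the spanner at the start; all four look alike, 44 mm apart, in random order: it marks where that tool lay. Post with two prongs at x = +-28 mm, 6 mm thick, 50 mm free between them down to z = 68 mm; flat tops at z = 100 mm, 32 mm wide between end lugs 10 mm high. Origin under its foot, 10 mm above the worktop; axes as old_rack.
- rest_tweezers: steel rest, fixed on old_rack, that carries the tweezers at the start; all four look alike, 44 mm apart, in random order: it marks where that tool lay. Post with two prongs at x = +-28 mm, 6 mm thick, 50 mm free between them down to z = 68 mm; flat tops at z = 100 mm, 32 mm wide between end lugs 10 mm high. Origin under its foot, 10 mm above the worktop; axes as old_rack.
- rest_screwdriver: steel rest, fixed on old_rack, that carries the screwdriver at the start; all four look alike, 44 mm apart, in random order: it marks where that tool lay. Post with two prongs at x = +-28 mm, 6 mm thick, 50 mm free between them down to z = 68 mm; flat tops at z = 100 mm, 32 mm wide between end lugs 10 mm high. Origin under its foot, 10 mm above the worktop; axes as old_rack.
- old_rack: the full rack, fixed, at the left: aluminium base plate 68 x 182 x 10 mm (x, y, z) with the four rests on it at y = +66, +22, -22, -66 mm (left to right). Origin under its centre on the worktop; x away from the robot, y to the left along the row (turned a little about z at random). The tools lie on the prong tops at z = 110 mm.
- new_rack: the empty rack, fixed, mid-cell: base plate 68 x 182 x 10 mm (x, y, z), two rails along y at x = +-28 mm, 6 mm thick, tops at z = 110 mm, 50 mm gap free down to the plate. Pins (4.4 mm thick, 10 high) on the rails at y = 0, +-44, +-88 mm part four bays with middles at y = +66, +22, -22, -66 mm (left to right). Origin under its centre on the worktop; axes as old_rack, own small turn.

How it is judged:
By the outcome, as a careful person would: the job done as asked, in the order asked, and still so for the second after the job is handed in, with the robot touching nothing.
It also fails if it takes over 96 s, if anything falls off the work surface, if the arm or the gripper's body presses on something with over 40 N, if the wrist force passes 120 N, or if a joint passes its speed limit or range.

## Working session

There is one attempt and no reset: what is moved stays moved. The work goes in short steps, Python scripts to look and compute and a tool call to move; the robot and the scene stay as the last step left them, time stands still between calls to the robot, and variables do not carry over. Pictures are saved under pics/ and viewed, at most 14 in all, crops included, and the job is handed in when it is done.

Besides the shell and the picture viewer there is one more tool, called after ">>>" as name(argument=value, ...) on one line, values as JSON. send_rows: Moves the arm, as the interface text tells. Its arguments: {"type":"object","properties":{"rows":{"type":"array","items":{"type":"array","items":{"type":"array","items":{"type":"number"}}}},"grip":{"type":"number"}},"required":["rows"]}

```bash
mkdir -p pics; cat > h.py <<'E'
import numpy as np, cv2
from cell import ctrl
def snap(n,f):
    im=ctrl.get_image(n); cv2.imwrite('pics/'+f+'.png',im['pixels'][:,:,::-1]); np.save('pics/'+f+'.npy',im,allow_pickle=True); return im
def load(f): return np.load('pics/'+f+'.npy',allow_pickle=True).item()
def ray(im,u,v,E=None):
    E=np.array(im['extrinsics']) if E is None else E
    d=np.array([(u-im['cx'])/im['fx'],-(v-im['cy'])/im['fy'],-1.]); return E[:3,3],E[:3,:3]@d
def onz(im,u,v,z,E=None):
    o,d=ray(im,u,v,E); return o+d*(z-o[2])/d[2]
def proj(im,p,E=None):
    E=np.array(im['extrinsics']) if E is None else E
    q=np.linalg.inv(E)@np.r_[p,1]; return np.array([im['cx']+im['fx']*q[0]/-q[2], im['cy']+im['fy']*q[1]/q[2]])
def tri(a,b):
    A=[];B=[]
    (o1,d1),(o2,d2)=a,b
    s=np.linalg.lstsq(np.c_[d1,-d2],o2-o1,rcond=None)[0]
    p,q=o1+s[0]*d1,o2+s[1]*d2
    return (p+q)/2,np.linalg.norm(p-q)
E
python3 - <<'E'
from h import *
s=ctrl.read_state();print({k:np.round(v,3).tolist() for k,v in s.items()})
for n in('scene','top','wrist'):
    im=snap(n,n+'0');print(n,[k for k in im],im['fx'],im['cx'],im['cy'],np.round(im.get('extrinsics',im.get('mount')),3).tolist())
E
```

```text
{'clock': 0.0, 'qpos': [1.13, 0.629, 0.038, 1.518, -0.027, 0.996, -0.02], 'qd': [0.001, -0.0, -0.002, -0.001, -0.0, -0.0, 0.001], 'tau': [-0.001, -56.341, 1.226, -19.345, 0.011, 0.01, 0.0], 'eef_pos': [237.814, -604.411, 302.987], 'tool_rot': [-3.14, 0.0, 0.375], 'force': [-0.346, -0.306, 0.028], 'torque': [-0.007, 0.022, 0.018], 'gripper_force': 0.0, 'width': 85.215}
scene ['pixels', 'fx', 'fy', 'cx', 'cy', 'extrinsics'] 522.4185141937946 284.8116221121432 202.48298346361116 [[0.998, -0.051, 0.026, 572.844], [0.057, 0.8, -0.598, -536.956], [0.01, 0.598, 0.801, 959.163], [0.0, 0.0, 0.0, 1.0]]
top ['pixels', 'fx', 'fy', 'cx', 'cy', 'extrinsics'] 467.9920026947887 277.89550621229824 202.6158397077995 [[0.458, 0.82, -0.345, 157.024], [-0.889, 0.426, -0.168, -32.423], [0.009, 0.383, 0.924, 1053.489], [0.0, 0.0, 0.0, 1.0]]
wrist ['pixels', 'fx', 'fy', 'cx', 'cy', 'mount'] 310.5506585031649 279.31693089009013 209.27925935183328 [[0.001, 0.957, 0.289, 71.912], [1.0, -0.001, -0.0, 1.182], [0.0, 0.289, -0.957, -70.038], [0.0, 0.0, 0.0, 1.0]]
```

View pics/top0.png

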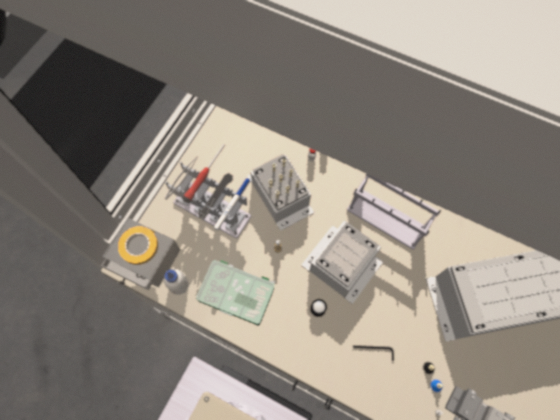

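View pics/scene0.png

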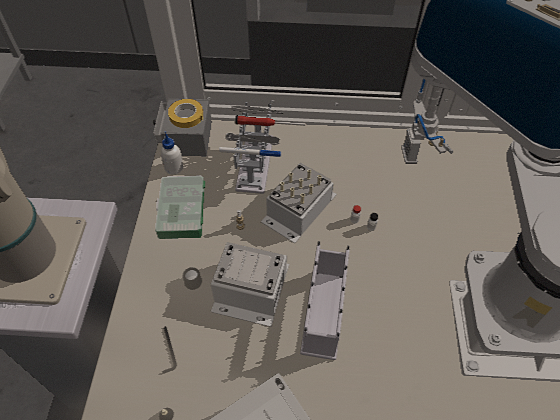

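The top view shows the full rack around (215,200), with the red screwdriver leftmost, a dark tool next, and the marker near (235,205). The new rack is at about (393,212), and finned boxes stand between them. The scene view shows the same things with the old rack at (255,150) and the new one at (325,300).

```bash
python3 - <<'E'
from h import *
t=load('top0');s=load('scene0')
a=cv2.resize(t['pixels'][130:260,150:320,::-1],None,fx=4,fy=4,interpolation=cv2.INTER_CUBIC)[:520,:680]
b=cv2.resize(t['pixels'][160:260,340:450,::-1],None,fx=5,fy=5,interpolation=cv2.INTER_CUBIC)
c=cv2.resize(s['pixels'][90:200,200:340,::-1],None,fx=5,fy=5,interpolation=cv2.INTER_CUBIC)
d=cv2.resize(s['pixels'][230:360,290:360,::-1],None,fx=4.6,fy=4.6,interpolation=cv2.INTER_CUBIC)
cv2.imwrite('pics/ca.png',a);cv2.imwrite('pics/cc.png',c)
h=np.zeros((600,800,3),np.uint8);h[:500,:]=0
d=d[:598,:240] if d.shape[1]<240 else d[:598,:240];h[:d.shape[0],555:555+d.shape[1]]=d;h[:500,:550]=b
cv2.imwrite('pics/cb.png',h)
for im in(t,s): print(proj(im,[0,0,0]),proj(im,[500,0,0]),proj(im,[237,-604,300]))
print('rack old centre top z10',onz(t,215,213,10),'new',onz(t,388,222,10),'scene old',onz(s,252,178,10),'new',onz(s,324,320,10))
# obstacle heights
for n,p,q in (('bulbbox corner',(280,160),(0,0)),): pass
E
```

```text
[221.88423691 465.08758673] [328.33745613 248.9741976 ] [678.7291986  550.45900585]
[ 24.29246441 256.89610523] [260.11001503 269.7874639 ] [-78.39719908 655.35102223]
rack old centre top z10 [453.15178913 277.93042526  10.        ] new [622.73325711 -98.35677351  10.        ] scene old [460.95395729 237.71963396  10.        ] new [ 634.01564984 -108.58735945   10.        ]
```

View pics/ca.png

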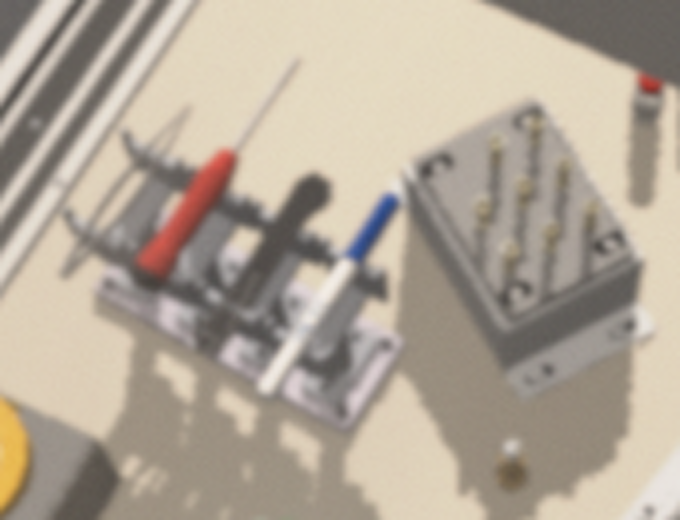

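View pics/cb.png

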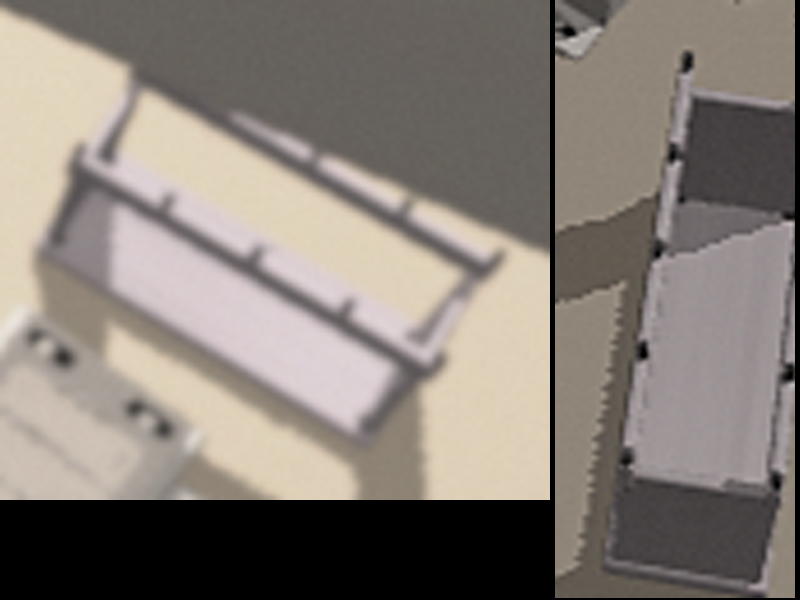

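View pics/cc.png

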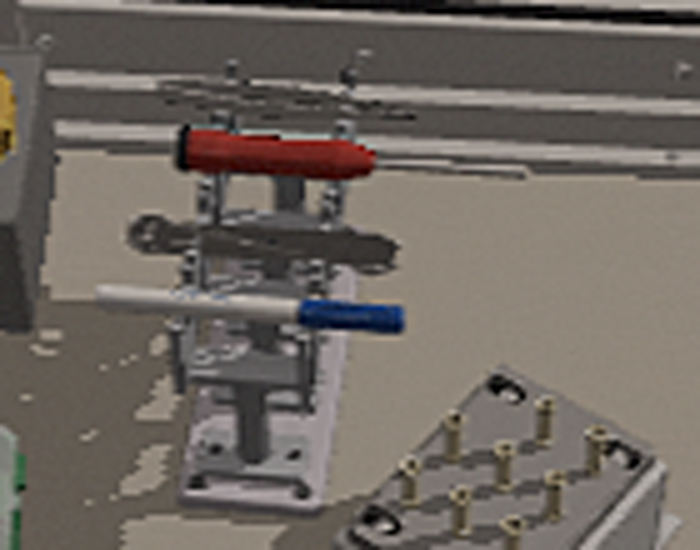

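Left to right, the old rack holds tweezers, screwdriver, spanner and marker. On the new rack's near rail, the five pins are at crop pixels (80,155) to (438,360) in the top view and (131,62) to (73,458) in the scene view.

```bash
python3 - <<'E'
from h import *
t=load('top0');s=load('scene0')
T=lambda x,y,o,k:ray(t,o[0]+x/k,o[1]+y/k)
S=lambda x,y,o,k:ray(s,o[0]+x/k,o[1]+y/k)
A=(150,130);C=(200,90);B=(340,160);D=(290,230)
for n,p,q in [('boxcorner',(413,170),(500,368)),('mk-',(268,385),(97,293)),('mk+',(400,195),(404,318)),('sdh',(152,265),(182,148)),('sdtip',(298,62),(527,174)),('spR',(318,188),(390,255)),('twtip+',(188,110),(412,115)),('tw-',(65,272),(165,88))]:
    print(n,*[np.round(v,1) for v in tri(T(*p,A,4),S(*q,C,5))])
for p,q in zip([(80,155),(167,205),(258,255),(347,305),(438,360)],[(131,62),(118,155),(103,248),(88,350),(73,458)]):
    print('pin',*[np.round(v,1) for v in tri(T(*p,B,5),S(*q,D,4.6))])
E
```

```text
boxcorner [568.9 234.6  69.3] 7.7
mk- [396.7 225.3 121.2] 2.2
mk+ [528.6 218.3 120.3] 2.4
sdh [425.  312.9 125.7] 4.7
sdtip [577.9 311.7 116.5] 4.4
spR [518.1 265.8 107.1] 6.0
twtip+ [523.9 353.1 110.8] 2.9
tw- [407.3 360.8 112.6] 4.4
pin [613.6  -0.7 113. ] 3.7
pin [609.5 -44.3 111.6] 2.9
pin [604.4 -88.4 114.7] 2.8
pin [ 600.3 -131.4  113.9] 1.4
pin [ 595.8 -174.9  112.3] 2.0
```

```bash
cat >> h.py <<'E'
from scipy.spatial.transform import Rotation as Rn
def go(*wps,ref=None):
    s=ctrl.read_state(); p=np.array(s['eef_pos']); R=Rn.from_euler('xyz',s['tool_rot'])
    if ref is not None: p=np.array(ref[:3]); R=Rn.from_euler('xyz',[np.pi,0,ref[3]])
    for w in wps:
        d=R.inv().apply(np.array(w[:3])-p)/10; r=(R.inv()*Rn.from_euler('xyz',[np.pi,0,w[3]])).as_rotvec()
        print(w,'->',np.round(d,2).tolist(),np.round(r,4).tolist())
def st():
    s=ctrl.read_state()
    for k in('clock','qpos','eef_pos','tool_rot','force','width','gripper_force'): print(k,np.round(s[k],3).tolist())
def wpose(im):
    s=ctrl.read_state();T=np.eye(4);T[:3,:3]=Rn.from_euler('xyz',s['tool_rot']).as_matrix();T[:3,3]=s['eef_pos'];return T@np.array(im['mount'])
def wsnap(f):
    s=ctrl.read_state();T=np.eye(4);T[:3,:3]=Rn.from_euler('xyz',s['tool_rot']).as_matrix();T[:3,3]=s['eef_pos']
    im=ctrl.get_image('wrist');im['extrinsics']=T@np.array(im['mount']);cv2.imwrite('pics/'+f+'.png',im['pixels'][:,:,::-1]);np.save('pics/'+f+'.npy',im,allow_pickle=True);return im
E
python3 -c "
from h import *
go((450,-450,400,.1),(640,-170,360,-.1))"
```

```text
(450, -450, 400, 0.1) -> [25.4, -6.63, -9.67] [-0.0014, 0.0002, 0.2748]
(640, -170, 360, -0.1) -> [53.33, -25.72, -5.64] [-0.0014, 0.0004, 0.4748]
```

>>> send_rows(rows=[[[6,-1.5,-9.5,0,0,0.1],[25.4,-6.6,-9.7,0,0,0.275],[25.4,-6.6,-9.7,0,0,0.275],[25.4,-6.6,-9.7,0,0,0.275],[25.4,-6.6,-9.7,0,0,0.275],[53.3,-25.7,-5.6,0,0,0.475],[53.3,-25.7,-5.6,0,0,0.475],[53.3,-25.7,-5.6,0,0,0.475],[53.3,-25.7,-5.6,0,0,0.475],[53.3,-25.7,-5.6,0,0,0.475]]])

```text
clock: 1.15
eef_pos: [565.5, -271.4, 370.3]
tool_rot: [-3.142, 0.0, -0.1]
force: [0.6, 0.1, 0.2]
width: 85.3
gripper_force: 0.0
```

```bash
python3 -c "
from h import *
st();go((640,-170,360,-.1))"
```

```text
clock 1.15
qpos [0.321, 0.537, 0.135, 1.501, -0.077, 1.11, -1.2]
eef_pos [565.527, -271.404, 370.256]
tool_rot [-3.142, 0.0, -0.1]
force [0.609, 0.077, 0.153]
width 85.287
gripper_force 0.0
(640, -170, 360, -0.1) -> [6.4, -10.83, 1.02] [-0.0001, 0.0003, -0.0002]
```

>>> send_rows(rows=[[[6.4,-10.8,1.0,0,0,0],[6.4,-10.8,1.0,0,0,0],[6.4,-10.8,1.0,0,0,0],[6.4,-10.8,1.0,0,0,0],[6.4,-10.8,1.0,0,0,0],[6.4,-10.8,1.0,0,0,0]]], grip=140)

```text
clock: 1.75
eef_pos: [638.3, -174.2, 360.6]
tool_rot: [3.14, 0.001, -0.103]
force: [-0.2, -0.6, 0.0]
width: 38.5
gripper_force: 0.0
```

```bash
python3 -c "
from h import *
wsnap('w1');st();go((640,-20,360,-.1),(560,100,380,-.05),(470,260,360,-.05))"
```

```text
clock 1.8
qpos [0.151, 0.6, 0.128, 1.41, -0.078, 1.137, -1.385]
eef_pos [638.247, -174.407, 360.755]
tool_rot [3.14, 0.0, -0.103]
force [-1.043, 0.077, -0.225]
width 38.454
gripper_force 0.0
(640, -20, 360, -0.1) -> [-1.42, -15.38, 0.06] [0.0013, 0.0003, -0.0032]
(560, 100, 380, -0.05) -> [-10.61, -26.49, -1.96] [0.0013, 0.0003, -0.0532]
(470, 260, 360, -0.05) -> [-21.21, -41.48, 0.03] [0.0013, 0.0003, -0.0532]
```

View pics/w1.png

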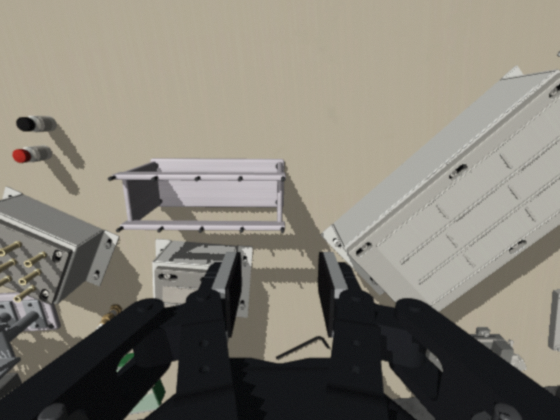

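The wrist view shows the new rack with its far rail at rows 165-178, columns 110-285, and its near rail at row 229. The fingers frame column 280.

>>> send_rows(rows=[[[-1.4,-15.4,0,0,0,0],[-1.4,-15.4,0,0,0,0],[-1.4,-15.4,0,0,0,0],[-1.4,-15.4,0,0,0,0],[-1.4,-15.4,0,0,0,0],[-1.4,-15.4,0,0,0,0],[-1.4,-15.4,0,0,0,0]]])

```text
clock: 2.5
eef_pos: [640.5, -20.8, 360.8]
tool_rot: [3.14, -0.0, -0.104]
force: [0.1, -0.3, 0.4]
width: 38.4
gripper_force: 0.0
```

```bash
python3 -c "
from h import *
wsnap('w2');st();go((560,100,400,-.05),(470,260,380,-.05))
a=load('w1')['pixels'][145:245,100:300,::-1];b=load('w2')['pixels']
# predicted rack location in w2
for y in(-180,0):
  for x in(604,660): print(proj(load('w2'),[x,y,118]),proj(load('w1'),[x,y,118]))
x0=int(proj(load('w2'),[632,-90,118])[0]);b=b[145:245,max(0,x0-100):max(0,x0-100)+200,::-1];print('off',max(0,x0-100))
cv2.imwrite('pics/c3.png',np.vstack([cv2.resize(i,(600,300),interpolation=cv2.INTER_CUBIC) for i in(a,b)]))"
```

```text
clock 2.55
qpos [-0.084, 0.566, 0.122, 1.474, -0.071, 1.106, -1.625]
eef_pos [640.549, -20.381, 360.748]
tool_rot [3.14, -0.0, -0.104]
force [0.605, 0.334, 0.42]
width 38.739
gripper_force 0.0
(560, 100, 400, -0.05) -> [-9.26, -11.13, -3.94] [0.0012, -0.0003, -0.0541]
(470, 260, 380, -0.05) -> [-19.87, -26.11, -1.96] [0.0012, -0.0003, -0.0541]
[431.48061616 207.54371155] [285.96082484 219.76166118]
[433.55943539 154.09318527] [280.65586266 167.53154069]
[261.44164777 224.36746083] [119.86181257 235.94586666]
[254.81994779 172.64130968] [106.23449784 185.36406332]
off 244
```

View pics/c3.png

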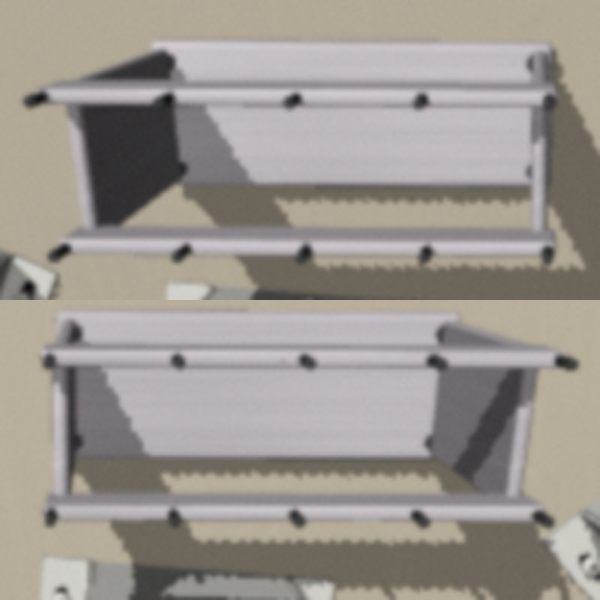

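The crops show all ten pins as dark dots: far rail at rows ~100 and ~358, near rail at rows ~250 and ~517.

```bash
cat > rack.py <<'E'
from h import *
w=[load('w1'),load('w2')]
off=[(100,145),(244,145)]
pk=[[[(36,99),(165,98),(292,100),(420,100),(549,101)],[(60,251),(181,251),(304,252),(425,253),(548,253)]],
    [[(49,360),(178,360),(306,361),(437,361),(566,362)],[(51,517),(174,517),(297,518),(420,518),(543,518)]]]
P=np.zeros((2,5,3))
for r in range(2):
  for i in range(5):
    rs=[]
    for k in range(2):
        x,y=pk[k][r][i]; y-=300*k; u,v=off[k][0]+x/3-.33,off[k][1]+y/3-.33
        g=w[k]['pixels'].mean(2); a,b=int(round(u)),int(round(v)); s=5
        p=g[b-s:b+s+1,a-s:a+s+1]; m=np.clip(75-p,0,None); yy,xx=np.mgrid[b-s:b+s+1,a-s:a+s+1]
        m=m*(np.hypot(xx-u,yy-v)<4)
        c=(m*xx).sum()/m.sum(),(m*yy).sum()/m.sum()
        rs.append(ray(w[k],*c))
    q,e=tri(*rs); P[r,i]=q; print(r,i,np.round(q,1),round(e,2))
ym=np.array([88,44,0,-44,-88])
c=P.reshape(-1,3).mean(0)
d=P-c; loc=np.array([[ (28,y) for y in ym],[(-28,y) for y in ym]])
z=(d[...,0]+1j*d[...,1]); l=loc[...,0]+1j*loc[...,1]
yaw=np.angle((z*l.conj()).sum()); sc=abs((z*l.conj()).sum())/(abs(l)**2).sum()
print('centre',np.round(c,1),'yaw',yaw,'scale',sc,'res',np.round(abs(z-sc*l*np.exp(1j*yaw)).max(),1))
E
python3 rack.py
```

```text
0 0 [666.7  -6.2 114.6] 0.34
0 1 [661.5 -49.5 114.1] 1.23
0 2 [657.2 -93.2 112.5] 0.17
0 3 [ 652.4 -137.2  112.8] 0.17
0 4 [ 647.3 -181.1  112.5] 0.65
1 0 [6.112e+02 2.000e-01 1.137e+02] 0.16
1 1 [606.3 -43.6 114. ] 0.4
1 2 [601.2 -87.2 113.3] 0.55
1 3 [ 596.7 -130.9  113. ] 0.13
1 4 [ 592.  -175.   112.7] 0.17
centre [629.2 -90.4 113.3] yaw -0.109143571526564 scale 1.0002285889396882 res 0.4
```

>>> send_rows(rows=[[[-9.3,-11.1,-3.9,0,0,-0.05],[-9.3,-11.1,-3.9,0,0,-0.05],[-9.3,-11.1,-3.9,0,0,-0.05],[-19.9,-26.1,-2,0,0,-0.05],[-19.9,-26.1,-2,0,0,-0.05],[-19.9,-26.1,-2,0,0,-0.05],[-19.9,-26.1,-2,0,0,-0.05],[-19.9,-26.1,-2,0,0,-0.05],[-19.9,-26.1,-2,0,0,-0.05],[-19.9,-26.1,-2,0,0,-0.05]]])

```text
clock: 3.55
eef_pos: [470.0, 260.0, 380.8]
tool_rot: [3.141, -0.001, -0.054]
force: [-0.4, 0.4, -0.3]
width: 38.5
gripper_force: 0.0
```

```bash
python3 -c "
from h import *
wsnap('o1');st();go((470,340,380,-.05))"
```

```text
clock 3.6
qpos [-0.597, 0.383, 0.056, 1.73, -0.023, 1.029, -2.158]
eef_pos [470.025, 259.984, 380.735]
tool_rot [3.141, -0.001, -0.054]
force [0.523, 0.183, -0.459]
width 38.348
gripper_force 0.0
(470, 340, 380, -0.05) -> [-0.43, -7.99, 0.07] [0.0007, -0.0008, -0.004]
```

>>> send_rows(rows=[[[-0.4,-8,0,0,0,0],[-0.4,-8,0,0,0,0],[-0.4,-8,0,0,0,0],[-0.4,-8,0,0,0,0],[-0.4,-8,0,0,0,0]]])

```text
clock: 4.1
eef_pos: [469.8, 339.8, 380.6]
tool_rot: [3.14, -0.0, -0.054]
force: [0.7, -0.5, -0.5]
width: 38.5
gripper_force: 0.0
```

```bash
python3 -c "
from h import *
wsnap('o2');st()
o=[]
for f in('o1','o2'):
  im=load(f);u,v=proj(im,[463,290,115]).astype(int);x0,y0=u-115,v-75;x0=max(0,x0);y0=max(0,y0);print(f,x0,y0)
  o.append(cv2.resize(im['pixels'][y0:y0+120,x0:x0+230,::-1],(575,300),interpolation=cv2.INTER_CUBIC))
cv2.imwrite('pics/c4.png',np.vstack(o))"
```

```text
clock 4.15
qpos [-0.703, 0.45, 0.042, 1.617, -0.019, 1.075, -2.28]
eef_pos [469.721, 339.91, 380.661]
tool_rot [3.14, -0.0, -0.054]
force [0.573, -0.216, 0.562]
width 38.525
gripper_force 0.0
o1 135 117
o2 207 113
```

View pics/c4.png

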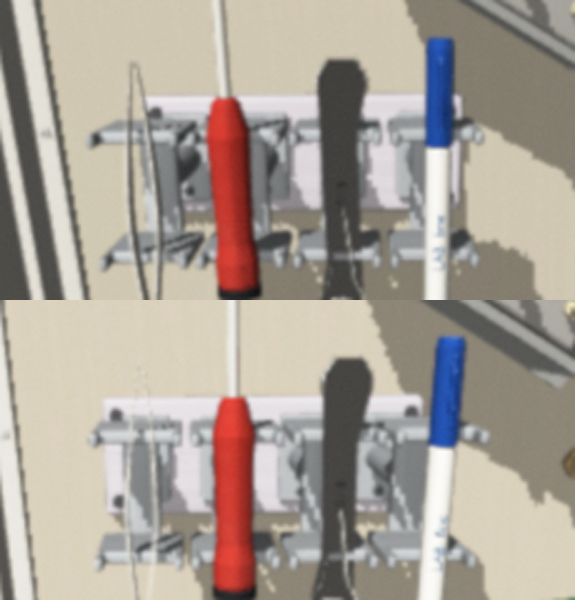

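The crops show, left to right: tweezers (col 140), red screwdriver (col 232), dark spanner (col 343) and marker (col 440). The prong lugs are at columns 95-485, rows ~137/260 in the first view and ~438/560 in the second.

```bash
python3 - <<'E'
from h import *
a,b=load('o1'),load('o2')
f=lambda p,q:tri(ray(a,135+(p[0]+.5)/2.5-.5,117+(p[1]+.5)/2.5-.5),ray(b,207+(q[0]+.5)/2.5-.5,113+(q[1]-300+.5)/2.5-.5))
L={}
for n,p,q in [('lugFL',(95,137),(94,438)),('lugFR',(478,137),(486,437)),('lugNL',(107,262),(102,561)),('lugNR',(470,260),(485,560)),
 ('mk tip',(440,40),(450,339)),('mk cap',(438,147),(443,446)),('sd front',(226,98),(232,398)),('sd end',(239,296),(233,598)),
 ('sp tip',(343,62),(349,360)),('sp mid',(341,190),(346,487)),('tw tip',(135,65),(140,365)),('tw L',(130,200),(130,500)),('tw R',(158,230),(154,530))]:
    v,e=f(p,q);L[n]=v;print(n,np.round(v,1),round(e,1))
for n in'FN':
    d=L['lug%sL'%n]-L['lug%sR'%n];print(n,np.hypot(*d[:2]),np.arctan2(-d[0],d[1]))
print('centre',sum(L[k] for k in L if k.startswith('lug'))/4)
# colour: axis of red and marker at z: centroid lines
for im,nm in((a,'o1'),(b,'o2')):
    hsv=cv2.cvtColor(im['pixels'],cv2.COLOR_RGB2HSV)
    red=((hsv[...,0]<8)|(hsv[...,0]>172))&(hsv[...,1]>150)&(hsv[...,2]>80)
    blue=(hsv[...,0]>105)&(hsv[...,0]<130)&(hsv[...,1]>150)
    for c,m,z in(('red',red,120),('blue',blue,117)):
        n,l,s,ce=cv2.connectedComponentsWithStats(m.astype(np.uint8));k=1+s[1:,4].argmax();ys,xs=np.where(l==k)
        r=[(xs[ys==y].mean(),y) for y in(ys.min()+1,ys.max()-1)]
        print(nm,c,s[k],[np.round(onz(im,u,v,z),1) for u,v in r])
E
```

```text
lugFL [489.3 375.4 109. ] 0.5
lugFR [482.9 207.6 122.6] 0.3
lugNL [434.3 375.5 117.6] 0.7
lugNR [436.9 215.2 148.9] 0.2
mk tip [523.6 222.1 114.5] 0.1
mk cap [479.  224.4 118.8] 0.2
sd front [504.3 314.3 116. ] 0.3
sd end [414.5 317.1 119.1] 0.6
sp tip [516.7 263.5 110.8] 0.5
sp mid [464.2 267.2 125. ] 1.2
tw tip [519.7 352.8 110.8] 0.4
tw L [462.5 360.7 118.7] 0.0
tw R [447.1 351.3 114.9] 0.2
F 167.8400728787997 -0.038250588708319905
N 160.34653802545023 0.016610808466052614
centre [460.85886839 293.4241501  124.51420135]
o1 red [ 218  157   19   77 1045] [array([502.7, 313.9, 120. ]), array([419.1, 319.2, 120. ])]
o1 blue [306 133  10  42 390] [array([522.4, 222.6, 117. ]), array([481.3, 224.1, 117. ])]
o2 red [ 293  152   16   78 1054] [array([503.4, 314.1, 120. ]), array([419.3, 316.9, 120. ])]
o2 blue [379 128  13  43 432] [array([523. , 222.6, 117. ]), array([481.1, 224.4, 117. ])]
```

```bash
python3 - <<'E'
from h import *
a,b=load('o1'),load('o2')
A=lambda x,y,z:np.round(onz(a,135+(x+.5)/2.5-.5,117+(y+.5)/2.5-.5,z)[:2],1)
B=lambda x,y,z:np.round(onz(b,207+(x+.5)/2.5-.5,113+(y-300+.5)/2.5-.5,z)[:2],1)
print('sp',A(343,80,112),A(340,180,112),A(343,250,112),'|',B(347,380,112),B(341,480,112),B(336,560,112))
print('tw',A(135,65,114),A(143,200,114),A(151,290,114),'|',B(140,365,114),B(143,500,114),B(146,590,114))
go((456.3,225,240,-.045),(456.3,225,170,-.045))
E
```

```text
sp [509.  263.9] [465.  267.9] [432.1 268.5] | [508.7 264.6] [465.  266.9] [427.6 268.9]
tw [520.1 351.9] [461.  356.4] [418.  358.5] | [519.8 352.7] [461.  355.3] [418.4 356.8]
(456.3, 225, 240, -0.045) -> [-0.73, 11.53, 14.08] [0.0011, -0.0004, -0.0086]
(456.3, 225, 170, -0.045) -> [-0.73, 11.52, 21.08] [0.0011, -0.0004, -0.0086]
```

>>> send_rows(rows=[[[-0.7,11.5,10,0,0,-0.009],[-0.7,11.5,10,0,0,-0.009],[-0.7,11.5,10,0,0,-0.009],[-0.7,11.5,10,0,0,-0.009],[-0.7,11.5,14,0,0,-0.009],[-0.7,11.5,14,0,0,-0.009],[-0.7,11.5,14,0,0,-0.009],[-0.7,11.5,14,0,0,-0.009]]], grip=172)

```text
clock: 4.95
eef_pos: [456.9, 228.1, 242.1]
tool_rot: [-3.14, -0.002, -0.041]
force: [0.1, -0.3, 0.7]
width: 27.4
gripper_force: 0.0
```

```bash
python3 -c "
from h import *
wsnap('g1');st();go((456.3,225,170,-.045));im=load('g1');cv2.imwrite('pics/g1.png',im['pixels'][:,:,::-1])"
```

```text
clock 5.0
qpos [-0.543, 0.517, 0.036, 1.97, -0.029, 0.652, -2.101]
eef_pos [456.919, 228.168, 242.205]
tool_rot [-3.14, -0.003, -0.041]
force [-0.703, -1.004, -0.123]
width 27.819
gripper_force 0.0
(456.3, 225, 170, -0.045) -> [-0.07, 0.33, 7.22] [-0.0015, -0.0026, 0.004]
```

View pics/g1.png

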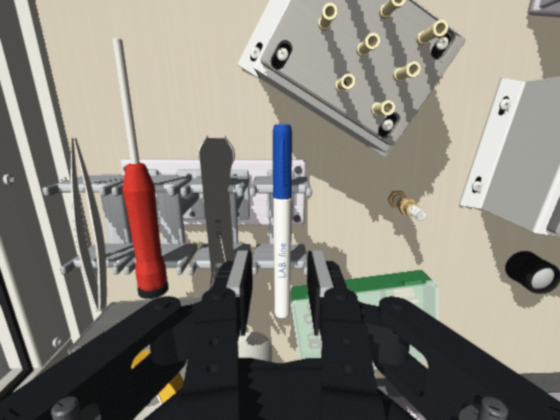

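The marker is centred between the fingers (column 282, fingers at 240/318), and the prongs are clear.

>>> send_rows(rows=[[[-0.05,0.2,0,0,0,0],[-0.05,0.2,0,0,0,0],[-0.05,0.2,2.5,0,0,0],[-0.05,0.2,5,0,0,0],[-0.05,0.2,7.2,0,0,0],[-0.05,0.2,7.2,0,0,0],[-0.05,0.2,7.2,0,0,0]]])

```text
clock: 5.7
eef_pos: [455.6, 225.7, 168.9]
tool_rot: [3.141, 0.0, -0.041]
force: [0.1, -0.0, 0.8]
width: 27.9
gripper_force: 0.0
```

```bash
python3 -c "
from h import *
st();go((456.3,225,170,-.045))"
```

```text
clock 5.7
qpos [-0.533, 0.637, 0.026, 2.029, -0.034, 0.476, -2.094]
eef_pos [455.597, 225.679, 168.93]
tool_rot [3.141, 0.0, -0.041]
force [0.142, -0.009, 0.848]
width 27.929
gripper_force 0.0
(456.3, 225, 170, -0.045) -> [0.07, 0.06, -0.11] [0.0001, 0.0001, 0.0038]
```

>>> send_rows(rows=[[[0,0,0,0,0,0],[0,0,0,0,0,0],[0,0,0,0,0,0],[0,0,0,0,0,0],[0,0,0,0,0,0],[0,0,-0.3,0,0,0],[0,0,-1.5,0,0,0],[0,0,-4,0,0,0],[0,0,-8,0,0,0],[0,0,-11,0,0,0]]], grip=255)

```text
clock: 6.7
eef_pos: [455.6, 225.6, 281.2]
tool_rot: [-3.141, -0.001, -0.041]
force: [1.3, 0.6, 0.1]
width: 10.3
gripper_force: 58.5
```

```bash
cat > nr.py <<'E'
from h import *
def bay(yl,dx=0):
    c,s=np.cos(-.109),np.sin(-.109); return 629.2+c*dx-s*yl, -90.4+s*dx+c*yl
E
python3 -c "
from nr import *
st()
for y in(66,22,-22,-66): print(y,np.round(bay(y),1))
x,y=bay(66);go((560,100,300,-.109),(x,y,300,-.109),(x,y,172,-.109))"
```

```text
clock 6.7
qpos [-0.544, 0.457, 0.041, 1.935, -0.026, 0.748, -2.1]
eef_pos [455.585, 225.62, 281.161]
tool_rot [-3.141, -0.001, -0.041]
force [1.272, 0.557, 0.051]
width 10.257
gripper_force 58.5
66 [636.4 -24.8]
22 [631.6 -68.5]
-22 [ 626.8 -112.3]
-66 [ 622. -156.]
(560, 100, 300, -0.109) -> [10.95, 12.12, -1.88] [-0.0008, -0.0012, 0.0677]
(np.float64(636.3797631410383), np.float64(-24.791684968758815), 300, -0.109) -> [19.1, 24.27, -1.88] [-0.0008, -0.0012, 0.0677]
(np.float64(636.3797631410383), np.float64(-24.791684968758815), 172, -0.109) -> [19.08, 24.28, 10.92] [-0.0008, -0.0012, 0.0677]
```

>>> send_rows(rows=[[[3,4,-1.5,0,0,0.07],[6.5,8,-1.8,0,0,0.07],[9.5,12,-1.9,0,0,0.07],[12.5,15.5,-1.9,0,0,0.07],[15.5,19.5,-1.9,0,0,0.07],[18,23,-1.9,0,0,0.07],[19.1,24.3,-1.9,0,0,0.07],[19.1,24.3,1,0,0,0.07],[19.1,24.3,4,0,0,0.07],[19.1,24.3,6,0,0,0.07]]])

```text
clock: 7.7
eef_pos: [635.3, -25.3, 217.5]
tool_rot: [-3.142, 0.002, -0.112]
force: [0.9, 0.7, -0.1]
width: 10.9
gripper_force: 58.5
```

```bash
python3 -c "
from nr import *
st()
x,y=bay(66);go((x,y,172,-.109))"
```

```text
clock 7.7
qpos [-0.042, 0.707, 0.062, 1.64, -0.057, 0.798, -1.637]
eef_pos [635.346, -25.251, 217.479]
tool_rot [-3.142, 0.002, -0.112]
force [0.868, 0.659, -0.112]
width 10.863
gripper_force 58.528
(np.float64(636.3797631410383), np.float64(-24.791684968758815), 172, -0.109) -> [0.11, -0.06, 4.55] [-0.0, 0.0021, -0.0027]
```

>>> send_rows(rows=[[[0.05,-0.05,2,0,0,0],[0.05,-0.05,3.6,0,0,0],[0.05,-0.05,4.3,0,0,0],[0.05,-0.05,4.6,0,0,0],[0.05,-0.05,4.7,0,0,0],[0.05,-0.05,4.7,0,0,0],[0.05,-0.05,4.7,0,0,0]]])

```text
clock: 8.4
eef_pos: [637.3, -24.7, 172.5]
tool_rot: [-3.141, -0.002, -0.111]
force: [0.2, 0.1, 0.1]
width: 10.7
gripper_force: 58.5
```

>>> send_rows(rows=[[[-0.05,0,0.1,0,0,0],[-0.05,0,0.2,0,0,0],[-0.05,0,0.25,0,0,0],[-0.05,0,0.25,0,0,0]]])

```text
clock: 8.8
eef_pos: [636.4, -24.6, 170.0]
tool_rot: [-3.141, -0.0, -0.111]
force: [-2.1, -0.5, 5.1]
width: 10.7
gripper_force: 59.3
```

>>> send_rows(rows=[[[0,0,0,0,0,0],[0,0,0,0,0,0],[0,0,0,0,0,0],[0,0,0,0,0,0],[0,0,-1,0,0,0],[0,0,-4,0,0,0],[0,0,-8,0,0,0],[0,0,-12,0,0,0],[0,0,-13,0,0,0],[0,0,-13,0,0,0]]], grip=172)

```text
clock: 9.8
eef_pos: [637.3, -24.0, 301.4]
tool_rot: [-3.14, -0.004, -0.111]
force: [-0.7, 0.5, 0.1]
width: 27.9
gripper_force: 0.0
```

```bash
python3 -c "
from nr import *
wsnap('p1');st()
go((455.5,267.3,290,-.05),(455.5,267.3,166,-.05))"
```

```text
clock 9.85
qpos [-0.049, 0.614, 0.072, 1.564, -0.051, 0.965, -1.643]
eef_pos [636.281, -23.993, 299.423]
tool_rot [-3.141, -0.001, -0.111]
force [0.169, 0.574, 0.104]
width 28.266
gripper_force 0.0
(455.5, 267.3, 290, -0.05) -> [-21.19, -26.95, 0.95] [-0.0007, -0.0007, -0.0607]
(455.5, 267.3, 166, -0.05) -> [-21.19, -26.94, 13.35] [-0.0007, -0.0007, -0.0607]
```

View pics/p1.png

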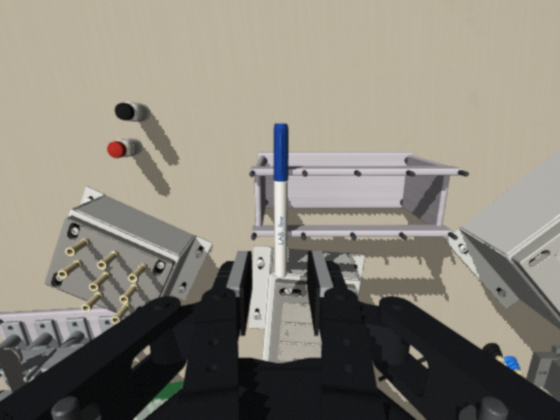

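The marker lies in the left bay at column 280, between the pins at 253 and 304, straight across both rails. The spanner is next.

>>> send_rows(rows=[[[-3,-4,0,0,0,-0.06],[-6.5,-8,0,0,0,-0.06],[-9.5,-12,0,0,0,-0.06],[-12.5,-16,0,0,0,-0.06],[-16,-20,0,0,0,-0.06],[-19,-24,0,0,0,-0.06],[-21.2,-26.9,1,0,0,-0.06],[-21.2,-26.9,3,0,0,-0.06],[-21.2,-26.9,6,0,0,-0.06],[-21.2,-26.9,6,0,0,-0.06]]])

```text
clock: 10.85
eef_pos: [452.2, 265.2, 234.6]
tool_rot: [3.135, 0.009, -0.05]
force: [-0.4, -0.8, -0.8]
width: 27.8
gripper_force: 0.0
```

```bash
python3 -c "
from nr import *
wsnap('g2');st()
go((455.5,267.3,166,-.05))
im=load('g2');
for f in [(455.5,267.3)]: print(proj(im,[*f,112]))"
```

```text
clock 10.9
qpos [-0.609, 0.547, 0.039, 1.929, -0.033, 0.674, -2.172]
eef_pos [453.576, 265.408, 236.505]
tool_rot [3.137, 0.006, -0.051]
force [1.366, 0.153, -0.276]
width 27.824
gripper_force 0.0
(455.5, 267.3, 166, -0.05) -> [0.22, -0.23, 7.05] [0.0041, 0.0059, -0.0009]
[271.95740527 224.06815259]
```

>>> send_rows(rows=[[[0,0,0,0,0,0],[0,0,0,0,0,0],[0,0,3,0,0,0],[0,0,5.5,0,0,0],[0,0,7,0,0,0],[0,0,7.2,0,0,0],[0,0,7.2,0,0,0],[0,0,7.2,0,0,0]]])

```text
clock: 11.7
eef_pos: [456.3, 266.6, 168.3]
tool_rot: [-3.14, -0.002, -0.052]
force: [0.3, 0.0, 0.6]
width: 27.6
gripper_force: 0.0
```

```bash
python3 -c "
from nr import *
st()
go((455.5,267.3,166,-.05))"
```

```text
clock 11.7
qpos [-0.602, 0.656, 0.03, 1.978, -0.038, 0.506, -2.168]
eef_pos [456.312, 266.614, 168.325]
tool_rot [-3.14, -0.002, -0.052]
force [0.33, 0.036, 0.555]
width 27.614
gripper_force 0.0
(455.5, 267.3, 166, -0.05) -> [-0.09, -0.06, 0.23] [-0.0014, -0.002, -0.0015]
```

>>> send_rows(rows=[[[-0.05,-0.05,0.25,0,0,0],[-0.05,-0.05,0.25,0,0,0],[-0.05,-0.05,0.25,0,0,0],[-0.05,-0.05,0.25,0,0,0],[-0.05,-0.05,0.25,0,0,0],[-0.05,-0.05,0.25,0,0,0],[-0.05,-0.05,0.25,0,0,0]]], grip=255)

```text
clock: 12.4
eef_pos: [455.7, 267.3, 165.6]
tool_rot: [-3.14, -0.002, -0.051]
force: [0.1, -0.5, 5.5]
width: 9.9
gripper_force: 58.6
```

>>> send_rows(rows=[[[0,0,-0.3,0,0,0],[0,0,-1.5,0,0,0],[0,0,-4,0,0,0],[0,0,-8,0,0,0],[0,0,-12,0,0,0],[0,0,-12.5,0,0,0],[0,0,-12.5,0,0,0]]])

```text
clock: 13.1
eef_pos: [455.3, 267.0, 291.2]
tool_rot: [-3.14, -0.002, -0.051]
force: [-0.3, -0.1, -1.3]
width: 9.8
gripper_force: 58.5
```

```bash
python3 -c "
from nr import *
st()
x,y=bay(22);go((x,y,300,-.109),(x,y,172,-.109))"
```

```text
clock 13.1
qpos [-0.616, 0.469, 0.046, 1.875, -0.029, 0.795, -2.176]
eef_pos [455.339, 266.988, 291.218]
tool_rot [-3.14, -0.002, -0.051]
force [-0.307, -0.085, -1.312]
width 9.801
gripper_force 58.493
(np.float64(631.5932543803461), np.float64(-68.53056165625294), 300, -0.109) -> [19.32, 32.6, -0.89] [-0.0019, -0.0024, 0.0577]
(np.float64(631.5932543803461), np.float64(-68.53056165625294), 172, -0.109) -> [19.29, 32.63, 11.91] [-0.0019, -0.0024, 0.0577]
```

>>> send_rows(rows=[[[2.5,4,-1,0,0,0.058],[5,8.2,-1,0,0,0.058],[7.5,12.5,-1,0,0,0.058],[10,16.7,-1,0,0,0.058],[12.5,21,-1,0,0,0.058],[15,25,-1,0,0,0.058],[17.5,29.3,-1,0,0,0.058],[19.3,32.6,-1,0,0,0.058],[19.3,32.6,1.5,0,0,0.058],[19.3,32.6,4,0,0,0.058]]])

```text
clock: 14.1
eef_pos: [630.5, -70.8, 247.2]
tool_rot: [3.141, 0.002, -0.113]
force: [-0.4, 0.8, -1.5]
width: 9.6
gripper_force: 58.6
```

>>> send_rows(rows=[[[0,0,0,0,0,0],[0,0,0,0,0,0],[0,0,2,0,0,0],[0,0,3,0,0,0],[0,0,3,0,0,0],[0,0,3,0,0,0]]])

```text
clock: 14.7
eef_pos: [631.4, -68.5, 220.3]
tool_rot: [3.142, -0.001, -0.109]
force: [0.0, -0.8, -0.9]
width: 9.7
gripper_force: 58.6
```

```bash
python3 -c "
from nr import *
st()
x,y=bay(22);go((x,y,168,-.109))"
```

```text
clock 14.7
qpos [0.023, 0.701, 0.068, 1.643, -0.061, 0.798, -1.562]
eef_pos [631.398, -68.498, 220.274]
tool_rot [3.142, -0.001, -0.109]
force [0.044, -0.825, -0.896]
width 9.748
gripper_force 58.596
(np.float64(631.5932543803461), np.float64(-68.53056165625294), 168, -0.109) -> [0.02, 0.0, 5.23] [0.0, -0.0008, 0.0001]
```

>>> send_rows(rows=[[[0,0,2.5,0,0,0],[0,0,4.2,0,0,0],[0,0,4.9,0,0,0],[0,0,5.1,0,0,0],[0,0,5.2,0,0,0],[0,0,5.2,0,0,0],[0,0,5.3,0,0,0],[0,0,5.3,0,0,0]]])

```text
clock: 15.5
eef_pos: [631.3, -68.6, 167.1]
tool_rot: [-3.142, -0.001, -0.109]
force: [1.2, 0.1, -1.1]
width: 9.3
gripper_force: 58.6
```

>>> send_rows(rows=[[[0,0,0.05,0,0,0],[0,0,0.1,0,0,0],[0,0,0.1,0,0,0]]])

```text
clock: 15.8
eef_pos: [631.2, -68.7, 165.7]
tool_rot: [3.142, -0.0, -0.109]
force: [-1.1, 0.1, 1.2]
width: 9.9
gripper_force: 58.7
```

>>> send_rows(rows=[[[0,0,0,0,0,0],[0,0,0,0,0,0],[0,0,0,0,0,0],[0,0,0,0,0,0],[0,0,-1,0,0,0],[0,0,-4,0,0,0],[0,0,-8,0,0,0],[0,0,-12,0,0,0],[0,0,-13,0,0,0],[0,0,-13,0,0,0]]], grip=172)

```text
clock: 16.8
eef_pos: [632.1, -68.8, 298.5]
tool_rot: [-3.141, -0.005, -0.109]
force: [-0.3, 0.3, -0.3]
width: 27.8
gripper_force: 0.0
```

```bash
python3 -c "
from nr import *
wsnap('p2');st()
go((460.8,315.8,290,-.042),(460.8,315.8,172,-.042))"
```

```text
clock 16.85
qpos [0.018, 0.614, 0.077, 1.574, -0.055, 0.955, -1.568]
eef_pos [631.113, -68.624, 296.384]
tool_rot [-3.141, -0.001, -0.109]
force [-0.89, 0.475, -0.334]
width 27.879
gripper_force 0.0
(460.8, 315.8, 290, -0.042) -> [-21.12, -36.36, 0.61] [-0.0001, -0.0014, -0.0672]
(460.8, 315.8, 172, -0.042) -> [-21.14, -36.36, 12.41] [-0.0001, -0.0014, -0.0672]
```

View pics/p2.png

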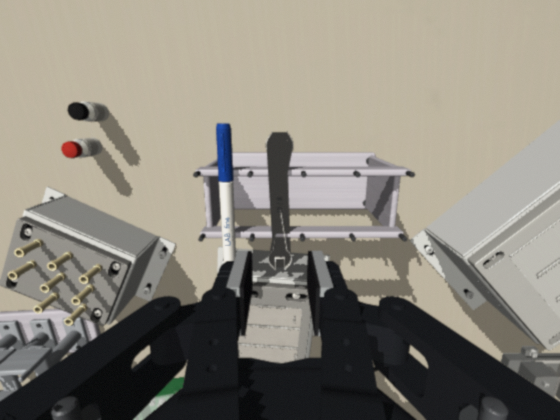

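The spanner lies in the second bay at column 279, centred between its pins and straight across. The screwdriver is next.

>>> send_rows(rows=[[[-2.4,-4,0,0,0,-0.067],[-4.8,-8.2,0,0,0,-0.067],[-7.2,-12.4,0,0,0,-0.067],[-9.6,-16.6,0,0,0,-0.067],[-12,-20.8,0,0,0,-0.067],[-14.5,-25,0,0,0,-0.067],[-17,-29,0,0,0,-0.067],[-19.5,-33.2,0,0,0,-0.067],[-21.1,-36.4,0,0,0,-0.067],[-21.1,-36.4,2,0,0,-0.067]]])

```text
clock: 17.85
eef_pos: [457.9, 323.4, 275.5]
tool_rot: [-3.136, 0.0, -0.032]
force: [0.1, 0.1, -0.4]
width: 28.1
gripper_force: 0.0
```

>>> send_rows(rows=[[[0,0,0,0,0,0],[0,0,1,0,0,0],[0,0,3,0,0,0],[0,0,5,0,0,0],[0,0,5,0,0,0],[0,0,5,0,0,0]]])

```text
clock: 18.45
eef_pos: [461.5, 315.1, 225.5]
tool_rot: [3.141, 0.0, -0.044]
force: [-0.1, 0.1, -0.2]
width: 27.8
gripper_force: 0.0
```

```bash
python3 -c "
from nr import *
st();go((460.8,315.8,172,-.042))"
```

```text
clock 18.45
qpos [-0.679, 0.6, 0.044, 1.854, -0.039, 0.689, -2.227]
eef_pos [461.532, 315.112, 225.476]
tool_rot [3.141, 0.0, -0.044]
force [-0.091, 0.077, -0.201]
width 27.777
gripper_force 0.0
(460.8, 315.8, 172, -0.042) -> [-0.07, -0.07, 5.35] [0.0009, 0.0005, -0.0021]
```

>>> send_rows(rows=[[[-0.07,-0.07,2,0,0,0],[-0.07,-0.07,4,0,0,0],[-0.07,-0.07,5.1,0,0,0],[-0.07,-0.07,5.3,0,0,0],[-0.07,-0.07,5.3,0,0,0],[-0.07,-0.07,5.3,0,0,0]]])

```text
clock: 19.05
eef_pos: [461.0, 317.2, 173.5]
tool_rot: [-3.141, -0.001, -0.042]
force: [0.4, -0.3, 0.4]
width: 28.1
gripper_force: 0.0
```

>>> send_rows(rows=[[[0,0,0,0,0,0],[0,0,0,0,0,0],[0,0,0,0,0,0],[0,0,0,0,0,0],[0,0,0,0,0,0],[0,0,0,0,0,0]]], grip=255)

```text
clock: 19.65
eef_pos: [460.9, 317.3, 173.6]
tool_rot: [-3.14, -0.002, -0.042]
force: [-0.3, -0.6, 5.3]
width: 15.3
gripper_force: 58.8
```

>>> send_rows(rows=[[[0,0,-0.3,0,0,0],[0,0,-1.5,0,0,0],[0,0,-4,0,0,0],[0,0,-8,0,0,0],[0,0,-12,0,0,0],[0,0,-12.5,0,0,0],[0,0,-12.5,0,0,0]]])

```text
clock: 20.35
eef_pos: [460.8, 317.2, 299.5]
tool_rot: [-3.139, -0.003, -0.042]
force: [0.5, -0.0, -0.3]
width: 15.6
gripper_force: 58.4
```

```bash
python3 -c "
from nr import *
st()
x,y=bay(-22);go((x,y,300,-.109))
s=ctrl.read_state()"
```

```text
clock 20.35
qpos [-0.688, 0.502, 0.053, 1.783, -0.034, 0.854, -2.233]
eef_pos [460.785, 317.246, 299.492]
tool_rot [-3.139, -0.003, -0.042]
force [0.498, -0.013, -0.324]
width 15.62
gripper_force 58.399
(np.float64(626.806745619654), np.float64(-112.26943834374707), 300, -0.109) -> [18.4, 42.21, -0.1] [-0.0024, -0.0027, 0.0668]
```

>>> send_rows(rows=[[[1.9,4.3,0,0,0,0.067],[3.8,8.6,0,0,0,0.067],[5.7,12.9,0,0,0,0.067],[7.6,17.2,0,0,0,0.067],[9.5,21.5,0,0,0,0.067],[11.4,25.8,0,0,0,0.067],[13.3,30.1,0,0,0,0.067],[15.2,34.4,0,0,0,0.067],[17,38.7,0,0,0,0.067],[18.4,42.2,0,0,0,0.067]]])

```text
clock: 21.35
eef_pos: [625.9, -115.6, 295.7]
tool_rot: [3.141, 0.003, -0.111]
force: [0.2, 0.1, -0.1]
width: 15.7
gripper_force: 58.6
```

>>> send_rows(rows=[[[0,0,0,0,0,0],[0,0,0,0,0,0],[0,0,4,0,0,0],[0,0,8,0,0,0],[0,0,8,0,0,0],[0,0,8,0,0,0],[0,0,8,0,0,0]]])

```text
clock: 22.05
eef_pos: [627.5, -111.9, 219.5]
tool_rot: [-3.141, -0.003, -0.108]
force: [-0.8, 0.2, 0.2]
width: 15.7
gripper_force: 58.5
```

```bash
python3 -c "
from nr import *
st()
x,y=bay(-22);go((x,y,175,-.109))"
```

```text
clock 22.05
qpos [0.089, 0.705, 0.073, 1.639, -0.066, 0.797, -1.489]
eef_pos [627.518, -111.878, 219.533]
tool_rot [-3.141, -0.003, -0.108]
force [-0.778, 0.232, 0.205]
width 15.709
gripper_force 58.506
(np.float64(626.806745619654), np.float64(-112.26943834374707), 175, -0.109) -> [-0.08, 0.05, 4.45] [-0.0001, -0.0031, 0.0008]
```

>>> send_rows(rows=[[[-0.05,0,2,0,0,0],[-0.05,0,3.6,0,0,0],[-0.05,0,4.2,0,0,0],[-0.05,0,4.4,0,0,0],[-0.05,0,4.4,0,0,0],[-0.05,0,4.4,0,0,0]]])

```text
clock: 22.65
eef_pos: [626.6, -112.5, 174.8]
tool_rot: [3.141, -0.002, -0.109]
force: [1.0, -0.2, -1.0]
width: 15.6
gripper_force: 58.5
```

>>> send_rows(rows=[[[0,0,0.05,0,0,0],[0,0,0.1,0,0,0],[0,0,0.1,0,0,0]]])

```text
clock: 22.95
eef_pos: [626.4, -112.5, 173.7]
tool_rot: [3.142, -0.002, -0.109]
force: [-1.2, -0.6, 5.4]
width: 16.0
gripper_force: 59.4
```

Contact. Release and lift, then go back for the tweezers.

>>> send_rows(rows=[[[0,0,0,0,0,0],[0,0,0,0,0,0],[0,0,0,0,0,0],[0,0,0,0,0,0],[0,0,-1,0,0,0],[0,0,-4,0,0,0],[0,0,-8,0,0,0],[0,0,-12,0,0,0],[0,0,-12.5,0,0,0],[0,0,-12.5,0,0,0]]], grip=172)

```text
clock: 23.95
eef_pos: [626.6, -112.6, 299.8]
tool_rot: [3.142, -0.004, -0.109]
force: [0.1, -0.1, -1.0]
width: 27.9
gripper_force: 0.0
```

```bash
python3 -c "
from nr import *
wsnap('p3');st()
go((459,356,300,-.05))"
```

```text
clock 24.0
qpos [0.083, 0.614, 0.083, 1.569, -0.059, 0.961, -1.495]
eef_pos [625.674, -112.311, 297.941]
tool_rot [-3.141, -0.0, -0.109]
force [0.74, -0.266, -0.04]
width 27.987
gripper_force 0.0
(459, 356, 300, -0.05) -> [-21.67, -44.74, -0.21] [-0.0001, -0.0005, -0.0592]
```

View pics/p3.png

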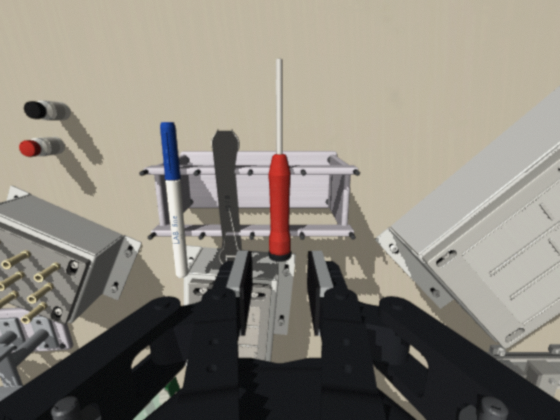

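The screwdriver handle lies on both rails in the third bay at column 280, straight. Before I reach for the tweezers I'll check how near the wall on the left is.

```bash
python3 - <<'E'
from h import *
t=load('top0');s=load('scene0')
# wall lines at about x=420; y(z) from each view
for n,u,v in[('t1 white edge',150+112/4,130+122/4),('t2',150+65/4,130+95/4),('t3 outer',116,205)]:
    print(n,[(z,np.round(onz(t,u,v,z)[:2])) for z in(0,60,120)])
for n,u,v in[('s low',212,90+138/5),('s low2',212,90+80/5),('s up',212,90)]:
    print(n,[(z,np.round(onz(s,u,v,z)[:2])) for z in(0,60,120)])
E
```

```text
t1 white edge [(0, array([536., 435.])), (60, array([514., 409.])), (120, array([493., 382.]))]
t2 [(0, array([539., 472.])), (60, array([517., 443.])), (120, array([495., 415.]))]
t3 outer [(0, array([364., 504.])), (60, array([352., 473.])), (120, array([340., 443.]))]
s low [(0, array([337., 442.])), (60, array([352., 380.])), (120, array([366., 319.]))]
s low2 [(0, array([331., 485.])), (60, array([346., 421.])), (120, array([361., 357.]))]
s up [(0, array([322., 548.])), (60, array([338., 480.])), (120, array([353., 412.]))]
```

The edge strips are low and start at y≈437. The gripper body reaches y≈400, so it clears them.

>>> send_rows(rows=[[[-2.1,-4.4,0,0,0,-0.059],[-4.2,-8.8,0,0,0,-0.059],[-6.3,-13.2,0,0,0,-0.059],[-8.4,-17.6,0,0,0,-0.059],[-10.6,-22,0,0,0,-0.059],[-12.7,-26.4,0,0,0,-0.059],[-14.8,-30.8,0,0,0,-0.059],[-17,-35.2,0,0,0,-0.059],[-19.2,-39.6,0,0,0,-0.059],[-21.7,-44.7,0,0,0,-0.059]]])

```text
clock: 25.0
eef_pos: [459.5, 350.2, 295.8]
tool_rot: [3.139, 0.003, -0.05]
force: [1.9, -0.2, 0.8]
width: 28.0
gripper_force: 0.0
```

>>> send_rows(rows=[[[0,0,0,0,0,0],[0,0,0,0,0,0],[0,0,3,0,0,0],[0,0,6,0,0,0],[0,0,6,0,0,0],[0,0,6,0,0,0],[0,0,6,0,0,0]]])

```text
clock: 25.7
eef_pos: [462.3, 348.8, 238.7]
tool_rot: [-3.141, -0.002, -0.052]
force: [1.0, 0.3, 0.5]
width: 28.4
gripper_force: 0.0
```

```bash
python3 -c "
from nr import *
im=wsnap('g4');st();go((459,356,168,-.05));print(proj(im,[459,356,115]),proj(im,[519.5,352.6,112]))
cv2.imwrite('pics/g4c.png',cv2.resize(im['pixels'][110:350,200:360,::-1],None,fx=2.5,fy=2.5,interpolation=cv2.INTER_CUBIC))"
```

```text
clock 25.75
qpos [-0.729, 0.605, 0.052, 1.789, -0.043, 0.746, -2.277]
eef_pos [462.235, 349.082, 238.984]
tool_rot [-3.14, -0.002, -0.051]
force [0.091, -0.416, 0.019]
width 27.632
gripper_force 0.0
(459, 356, 168, -0.05) -> [-0.37, -0.66, 7.1] [-0.0014, -0.002, -0.0013]
[266.25091561 234.9842112 ] [265.77098066 142.1657978 ]
```

View pics/g4c.png

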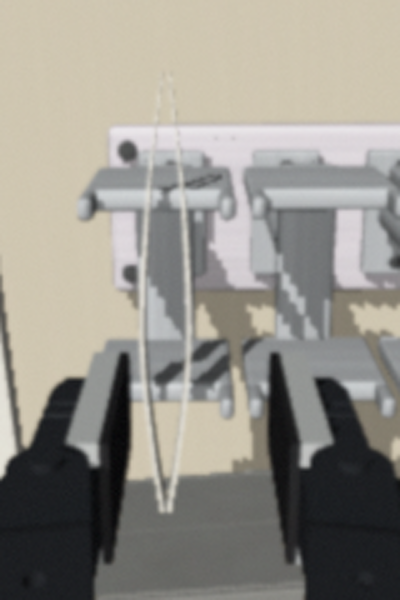

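The crop shows the tweezers along column 166 (full-image column 266), from row 72 to row 512. This matches the measured position, so the gripper needs a shift of about 7 mm to the left.

>>> send_rows(rows=[[[-0.3,-0.65,0,0,0,0],[-0.3,-0.65,0,0,0,0],[-0.3,-0.65,2.5,0,0,0],[-0.3,-0.65,5,0,0,0],[-0.3,-0.65,6.8,0,0,0],[-0.3,-0.65,7.1,0,0,0],[-0.3,-0.65,7.1,0,0,0],[-0.3,-0.65,7.1,0,0,0]]])

```text
clock: 26.55
eef_pos: [459.0, 356.4, 167.7]
tool_rot: [-3.14, -0.001, -0.05]
force: [-0.0, 0.1, 0.6]
width: 27.7
gripper_force: 0.0
```

>>> send_rows(rows=[[[0,0,0,0,0,0],[0,0,0,0,0,0],[0,0,0,0,0,0],[0,0,0,0,0,0],[0,0,0,0,0,0],[0,0,0,0,0,0]]], grip=255)

```text
clock: 27.15
eef_pos: [459.1, 356.3, 167.8]
tool_rot: [-3.14, -0.002, -0.05]
force: [-0.4, 0.4, 6.5]
width: 9.5
gripper_force: 58.8
```

>>> send_rows(rows=[[[0,0,-0.3,0,0,0],[0,0,-1.5,0,0,0],[0,0,-4,0,0,0],[0,0,-8,0,0,0],[0,0,-12,0,0,0],[0,0,-13,0,0,0],[0,0,-13,0,0,0]]])

```text
clock: 27.85
eef_pos: [459.2, 356.3, 299.0]
tool_rot: [-3.138, -0.003, -0.05]
force: [-0.7, 0.3, -0.6]
width: 9.2
gripper_force: 58.4
```

```bash
python3 -c "
from nr import *
st()
x,y=bay(-66);go((x,y,300,-.109))"
```

```text
clock 27.85
qpos [-0.747, 0.532, 0.06, 1.726, -0.039, 0.88, -2.292]
eef_pos [459.235, 356.322, 299.039]
tool_rot [-3.138, -0.003, -0.05]
force [-0.719, 0.253, -0.561]
width 9.198
gripper_force 58.449
(np.float64(622.0202368589618), np.float64(-156.00831503124118), 300, -0.109) -> [18.83, 50.35, -0.19] [-0.0032, -0.0033, 0.0587]
```

>>> send_rows(rows=[[[1.7,4.6,0,0,0,0.059],[3.4,9.2,0,0,0,0.059],[5.1,13.8,0,0,0,0.059],[6.8,18.4,0,0,0,0.059],[8.5,23,0,0,0,0.059],[10.2,27.6,0,0,0,0.059],[12,32.2,0,0,0,0.059],[13.8,36.8,0,0,0,0.059],[15.5,41.4,0,0,0,0.059],[17.2,46,0,0,0,0.059]]])

```text
clock: 28.85
eef_pos: [606.5, -114.0, 294.6]
tool_rot: [-3.141, 0.004, -0.109]
force: [1.4, 0.8, -0.2]
width: 9.9
gripper_force: 58.5
```

```bash
python3 -c "
from nr import *
st()
x,y=bay(-66);go((x,y,300,-.109))"
```

```text
clock 28.85
qpos [0.087, 0.592, 0.087, 1.623, -0.061, 0.932, -1.485]
eef_pos [606.55, -114.002, 294.621]
tool_rot [-3.141, 0.004, -0.109]
force [1.375, 0.763, -0.196]
width 9.884
gripper_force 58.535
(np.float64(622.0202368589618), np.float64(-156.00831503124118), 300, -0.109) -> [1.99, 4.01, -0.55] [-0.0003, 0.0036, -0.0002]
```

>>> send_rows(rows=[[[1.7,4.2,0,0,0,0],[1.7,4.2,0,0,0,0],[1.7,4.2,0,0,0,0],[1.7,4.2,3,0,0,0],[1.7,4.2,6.5,0,0,0],[1.7,4.2,8,0,0,0],[1.7,4.2,8,0,0,0],[1.7,4.2,8,0,0,0],[1.7,4.2,8,0,0,0]]])

```text
clock: 29.75
eef_pos: [620.3, -155.1, 217.8]
tool_rot: [-3.141, -0.002, -0.108]
force: [-0.1, 0.2, 0.5]
width: 10.2
gripper_force: 58.6
```

```bash
python3 -c "
from nr import *
st()
x,y=bay(-66);go((x,y,170,-.109))"
```

```text
clock 29.75
qpos [0.156, 0.71, 0.076, 1.633, -0.07, 0.799, -1.416]
eef_pos [620.292, -155.055, 217.765]
tool_rot [-3.141, -0.002, -0.108]
force [-0.062, 0.244, 0.504]
width 10.185
gripper_force 58.573
(np.float64(622.0202368589618), np.float64(-156.00831503124118), 170, -0.109) -> [0.17, 0.08, 4.78] [-0.0002, -0.002, 0.0009]
```

>>> send_rows(rows=[[[0.15,0.08,2,0,0,0],[0.15,0.08,3.8,0,0,0],[0.15,0.08,4.5,0,0,0],[0.15,0.08,4.7,0,0,0],[0.15,0.08,4.8,0,0,0],[0.15,0.08,4.8,0,0,0],[0.15,0.08,4.8,0,0,0]]])

```text
clock: 30.45
eef_pos: [621.4, -156.9, 169.5]
tool_rot: [3.142, -0.002, -0.109]
force: [-0.5, -0.0, 0.4]
width: 9.7
gripper_force: 58.6
```

>>> send_rows(rows=[[[0,0,0.05,0,0,0],[0,0,0.1,0,0,0],[0,0,0.1,0,0,0]]])

```text
clock: 30.75
eef_pos: [621.1, -156.8, 167.9]
tool_rot: [3.142, -0.001, -0.109]
force: [0.1, 0.4, 1.6]
width: 9.7
gripper_force: 58.8
```

>>> send_rows(rows=[[[0,0,0,0,0,0],[0,0,0,0,0,0],[0,0,0,0,0,0],[0,0,0,0,0,0],[0,0,-1,0,0,0],[0,0,-4,0,0,0],[0,0,-8,0,0,0],[0,0,-12,0,0,0],[0,0,-14,0,0,0],[0,0,-14,0,0,0]]], grip=172)

```text
clock: 31.75
eef_pos: [622.6, -157.8, 311.8]
tool_rot: [3.14, -0.008, -0.11]
force: [1.0, -0.4, -0.2]
width: 27.7
gripper_force: 0.0
```

```bash
python3 -c "
from nr import *
w=wsnap('p4')['pixels'][20:300,60:460,::-1];s=snap('scene','s4')['pixels'][200:380,260:400,::-1];st()
h=np.zeros((560,800,3),np.uint8);cv2.imwrite('pics/f.png',np.hstack([cv2.resize(w,(420,294)),cv2.resize(s,(229,294),interpolation=cv2.INTER_CUBIC)]))"
```

```text
clock 31.85
qpos [0.151, 0.611, 0.089, 1.544, -0.061, 0.989, -1.423]
eef_pos [620.712, -157.039, 307.715]
tool_rot [3.141, -0.0, -0.11]
force [-0.3, 0.674, -1.766]
width 27.718
gripper_force 0.0
```

View pics/f.png

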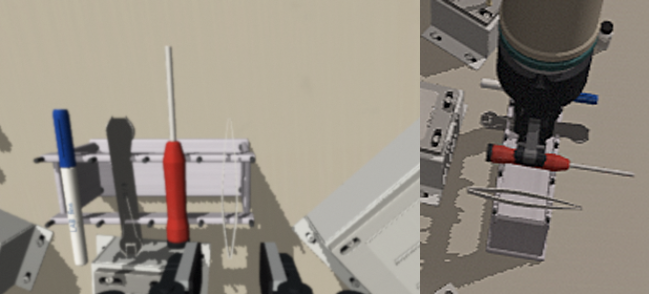

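All four tools lie straight across both rails, one per bay: marker, spanner, screwdriver, tweezers from left to right. The gripper is clear of everything, so I'm handing the job in.

```bash
python3 -c "
from cell import ctrl
print(ctrl.finish_job())"
```

```text
the job is handed in; nothing more can be done
None
```

I moved all four tools to the new rack in reversed order (left to right: marker, spanner, screwdriver, tweezers), each released straight across both rails in its own bay, and handed the job in at about 32 s on the robot's clock.

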